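# Start the leak test on the pipe pressure tester

## Robot

A 7-joint arm with a two-finger parallel gripper is mounted at the origin on the work surface. World frame = base frame: x ahead of the robot, y to its left, z up, the work surface at z = 0. Lengths are in m, angles in rad, forces in N, time in s.
With the tool pointing down it reaches from about 0.4 to 0.9 m from the base axis. Payload 5.6 kg.
Tool frame: the origin (TCP) lies at the very end of the fingers, on their centre line; the grasp point (between the pads) lies 19 mm behind it (ctrl.tcp_to_grasp is the z of the grasp point in the tool frame, in m); z points along the fingers, y is the direction in which the jaws open and shut (so a half turn about z gives the same grasp; the last joint's range is limited). The gripper opens to 92 mm and grips with 3 to 60 N. Pads are 20 mm wide; open, the fingers measure 128 mm over their backs; the gripper's body (75 mm by 189 mm) begins 69 mm behind the grasp point.
Start: joints at [-1.227, 0.468, -0.012, 1.603, 0.006, 1.071, -0.056], TCP at [0.245, 0.602, 0.215] pointing down, gripper open.
Joint ranges: [-2.53, 2.53], [-0.31, 2.02], [-1.57, 1.55], [0.28, 2.44], [-1.29, 4.43], [0.15, 1.84], [-2.92, 2.92]. Speed limits (rad/s): [2.57, 2.57, 3.14, 3.14, 3.14, 3.14, 3.14].

## Interface

Orientations are given as a unit quaternion [w, x, y, z].
In Python, from workcell import readout, cams, ctrl gives the robot as it stands.
- The arm moves only by the tool drive_tool, never from a script. Its argument "deltas" is a list of rows, each a list of 4 numbers: the shift along the tool's x, y, z scaled (see below), then the turn about the tool's z scaled (see below). In form: [[x, y, z, yaw], ...]. A call has 1 to 5 rows; each row shifts and turns the pose as measured when the row begins, along the tool's axes as they then stand; what a row does not reach is not made up. The controller multiplies each number of a shift by 1000 mm and each number of a turn by 60 degrees. A row lasts 1/8 s, in which the tool goes at most 62.5 mm and 10.7 degrees, less where a joint would pass 70% of its speed; a pose out of reach is approached as far as the arm can. A call with a number of a shift or a turn outside -1 to 1 is refused whole. A call with a gripper value outside its range is refused whole. "fingers" is the closure, from 0 (fully open) to 1 (shut), set as the call begins (left out, the last holds). The fingers move at their own pace and stop on an object; the grip force is fixed at half the most. Time passes only in rows, so rows that do not move let the fingers close. It gives the time, the measured TCP pose, the force and the opening at its end, in the units of the state.
- readout.read_state(): the state, without advancing time (a new reading comes with each control period).
- cams.snapshot(name): name is "scene" or "top" or "wrist"; returns a dict with "img" (480x640x3 uint8, red, green, blue), "fx", "fy", "cx", "cy" (pixels), "R" (3x3) and "t" (3): a world point X has camera coordinates R X + t; the wrist camera has in their place "mount" (4x4, takes a point from camera to tool coordinates, whose origin is the TCP and whose axes are the flange's). Camera axes: x right, y down, z forward; pixel columns grow to the right and rows downward; lengths in m; the calibration is good to about 2 mm. A picture is of the moment at which its call begins: read the wrist's pose just before it. There is no depth.
- ctrl.finish_job(): hands the job in, once; it reports no verdict.
The state is a dict: "time_s": time; "joints": joint angles; "qd": joint speeds; "effort": joint torques, N m; "tcp_pos": TCP position; "tcp_rot": TCP orientation; "wrist_force": force on the tool from outside, world axes, zero at the start; "moment": the same for the moment, N m; "finger_gap": finger opening in m.
Only numpy, scipy, OpenCV 4.12 (cv2) and the standard library are available. Lean on these libraries where they do the work, as an engineer would, in place of code of your own. Each camera call takes 0.05 s, during which the arm holds its last target. There are 200 camera calls.

## Task

Start a leak test on the bench pressure tester: first press down the raised end of the rocker switch until it has tipped right over, then push the tall steel plunger valve down until it is fully home, and last press the small round button right down for a moment and let it come back up. Only press: leave the wide mushroom-shaped dump button alone, and neither lift nor shift the loose fittings, tin and wrench lying about. Finish clear of everything.

Things in the scene. Friction and masses are not known exactly. Their poses are not given: they have to be found in the camera images.
- tester: flat grey pressure tester fixed to the bench, 240 (x) by 400 (y) by 52 mm tall; origin on the bench under the middle of its length, case from x = -110 to +130 mm; z up, long side y, -x side to the robot. Four white control modules, 80 (x) by 64 (y) by 24 mm, stand in a row on its rail (rail top 60 mm above the bench), square to it, about 80 mm apart; the kinds swap places.
- rocker_end (a point): point on top of the rocker end to press (raised at the start), 24 mm from the pivot towards the tester's +x; moves with the rocker, a black bar 68 (tester's x) by 34 by 9 mm, pivot 100 mm above the bench. This point is about 111 mm above the bench at the start, 101 mm when tipped over.
- rocker (a joint): rocker angle, rad: 0 to 0.04 at the start (far, +x end up), 0.44 when tipped right over (far end down). It takes about 3 N at the end and stays where it is left.
- plunger_top (a point): centre of the top of the plunger valve: a steel knob 32 mm in diameter and 10 mm thick on a 12 mm stem; top about 120 mm above the bench when up, 108 mm when home
- plunger (a joint): plunger depth, m: 0 to 0.002 at the start (up), 0.012 when fully home; takes about 3 N plus more if pushed fast, no spring, stays where it is left
- test_top (a point): centre of the top of the small round button: black, flat, 28 mm in diameter in a low steel ring; top 98 mm above the bench when up
- test_button (a joint): button depth, m: 0 up, 0.006 right down; sprung, about 1 N to start and 4 N fully down, comes back when released
- dump_top (a point): centre of the top of the dump button, not to be pressed: a black mushroom head 52 mm in diameter, top 111 mm above the bench
- dump (a joint): dump button depth, m: 0 up, 0.008 down; sprung
- coupling: loose copper tube coupling, 28 mm diameter, 36 mm tall, standing on the tester's case behind the modules (+x side); origin at the centre of its underside
- nut: loose brass fitting, 30 mm across, 26 mm tall, standing on the tester's case behind the modules (+x side); origin at the centre of its underside
- tin: loose tin, 60 mm diameter, 60 mm tall, on the bench to the left of the tester; origin at the centre of its underside
- wrench: loose steel wrench lying on the bench to the right of the tester, along its own x; origin at its underside near the middle

How it is judged:
By the outcome, as a careful person would: the job done as asked, in the order asked, and still so for the second after the job is handed in, with the robot touching nothing.
It also fails if it takes over 43 s, if anything falls off the work surface, if the arm or the gripper's body presses on something with over 40 N, if the wrist force passes 120 N, or if a joint passes its speed limit or range.

## Working session

There is one attempt and no reset: what is moved stays moved. The work goes in short steps, Python scripts to look and compute and a tool call to move; the robot and the scene stay as the last step left them, time stands still between calls to the robot, and variables do not carry over. Pictures are saved under pics/ and viewed, about 8 in all and at most 12, crops included, and the job is handed in when it is done.

Besides the shell and the picture viewer there is one more tool, called after "Call:" by a JSON object that holds its "name" and its "arguments", one argument or row to a line. drive_tool: Moves the arm, as the interface text tells. Its arguments: {"type":"object","properties":{"deltas":{"type":"array","items":{"type":"array","items":{"type":"number","minimum":-1,"maximum":1}}},"fingers":{"type":"number"}},"required":["deltas"]}

```bash
mkdir -p pics
cat > h.py <<'E'
import numpy as np, cv2
from workcell import readout, cams, ctrl
from scipy.spatial.transform import Rotation as Ro
def snap(n,f):
    s=readout.read_state(); d=cams.snapshot(n)
    cv2.imwrite('pics/'+f,cv2.cvtColor(d['img'],cv2.COLOR_RGB2BGR))
    if 'mount' in d:
        q=s['tcp_rot']; T=np.eye(4); T[:3,:3]=Ro.from_quat([q[1],q[2],q[3],q[0]]).as_matrix(); T[:3,3]=s['tcp_pos']
        M=np.linalg.inv(T@np.array(d['mount'])); d['R']=M[:3,:3]; d['t']=M[:3,3]
    np.savez('pics/'+f+'.npz',**{k:np.array(d[k]) for k in ['img','fx','fy','cx','cy','R','t']})
    return d
def ray(d,u,v,z):
    R=np.array(d['R']);t=np.array(d['t']); c=-R.T@t
    r=R.T@np.array([(u-d['cx'])/d['fx'],(v-d['cy'])/d['fy'],1]); return c+r*(z-c[2])/r[2]
def proj(d,X):
    p=np.array(d['R'])@np.array(X)+np.array(d['t']); return np.array([d['fx']*p[0]/p[2]+d['cx'],d['fy']*p[1]/p[2]+d['cy']])
E
python3 - <<'E'
from h import *
np.set_printoptions(precision=4,suppress=True)
print(readout.read_state())
for n in ['top','scene']:
    d=snap(n,n+'0.png'); print(n,d['fx'],d['R'],d['t'],-np.array(d['R']).T@np.array(d['t']))
E
```

```text
{'time_s': 0.0, 'joints': array([-1.227 ,  0.4684, -0.0116,  1.6036,  0.006 ,  1.0714, -0.0563]), 'qd': array([-0.0012,  0.0007,  0.0007,  0.    ,  0.0027,  0.0013,  0.0017]), 'effort': array([  0.0002, -52.0574,  -0.0124, -24.3735,  -0.0566,   0.0175,
         0.0002]), 'tcp_pos': array([0.245 , 0.6014, 0.2136]), 'tcp_rot': array([-0.0001,  0.1922,  0.9814, -0.0009]), 'wrist_force': array([ 0.0232, -0.7515,  0.2688]), 'moment': array([-0.0074, -0.0323,  0.0469]), 'finger_gap': 0.09244744401170939}
top 448.81830224694517 [[-0.0275 -0.9996  0.0008]
 [-0.9976  0.0274 -0.0635]
 [ 0.0634 -0.0026 -0.998 ]] [0.0033 0.5532 1.0701] [ 0.4841 -0.0091  1.103 ]
scene 573.8450624437467 [[ 0.4021  0.9155 -0.0107]
 [ 0.5083 -0.2329 -0.8291]
 [-0.7616  0.3279 -0.559 ]] [-0.1853 -0.1922  1.7348] [ 1.4934 -0.444   0.8084]
```

View pics/top0.png

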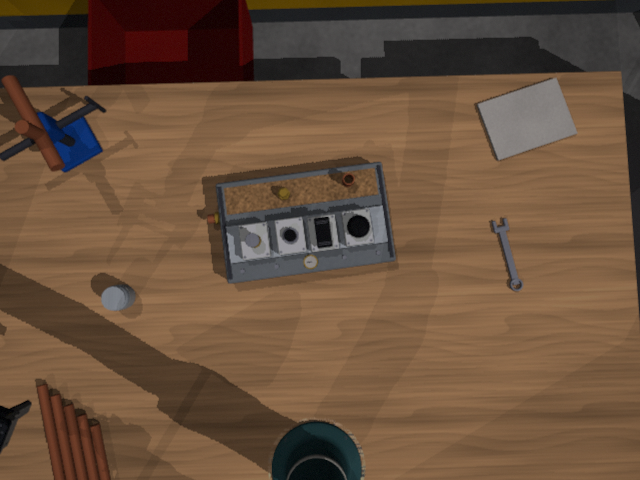

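View pics/scene0.png

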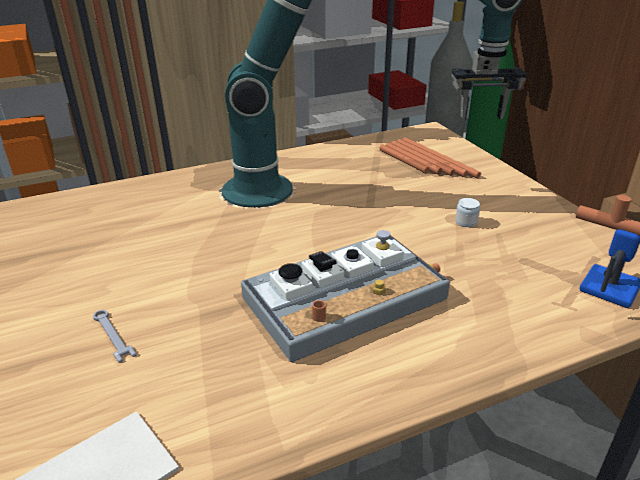

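Both views agree: left to right (+y to −y) the row is plunger (top 253,241), test button (290,235), rocker (322,231), dump (358,226). Nut at (284,193) and coupling at (348,179) are behind the row. Next, positions.

Run:
```python
from h import *
np.set_printoptions(precision=4,suppress=True)
d=dict(np.load('pics/top0.png.npz')); im=d['img']
g=im.max(axis=2); m=(g<45).astype(np.uint8); m[:215]=0;m[250:]=0;m[:,:235]=0;m[:,378:]=0
n,l,s,c=cv2.connectedComponentsWithStats(m)
for i in range(1,n):
    if s[i,4]>15: print('dark',s[i],c[i],[ray(d,*c[i],z)[:2] for z in(.098,.106,.111)])
w=(im.min(axis=2)>150).astype(np.uint8); w[:205]=0;w[270:]=0;w[:,:215]=0;w[:,395:]=0
for cn in cv2.findContours(w,cv2.RETR_EXTERNAL,cv2.CHAIN_APPROX_NONE)[0]:
    if cv2.contourArea(cn)>100:
        r=cv2.minAreaRect(cn); print('white',r,ray(d,*r[0],.084))
a=im[150:290,200:410]; b=dict(np.load('pics/scene0.png.npz'))['img'][215:365,235:460]
cv2.imwrite('pics/c1.png',cv2.cvtColor(np.vstack([cv2.resize(a,(420,280),interpolation=2),cv2.resize(b,(420,280),interpolation=2)]),4))
# corners of case at z=.052
for p in [(219,186),(381,164),(396,261),(230,282)]: print(ray(d,*p,.052))
```

```text
dark [347 215  22  22 379] [357.8628 225.8918] [array([ 0.5661, -0.1081]), array([ 0.5654, -0.1073]), array([ 0.565 , -0.1068])]
dark [314 217  18  31 399] [322.4486 231.7268] [array([ 0.5551, -0.0282]), array([ 0.5546, -0.028 ]), array([ 0.5542, -0.0279])]
dark [284 229  12  12 109] [289.4954 234.8991] [array([0.55  , 0.0459]), array([0.5495, 0.0455]), array([0.5492, 0.0452])]
[0.6734 0.2122 0.052 ]
[ 0.7155 -0.1724  0.052 ]
[ 0.4851 -0.199   0.052 ]
[0.4469 0.1897 0.052 ]
```

View pics/c1.png

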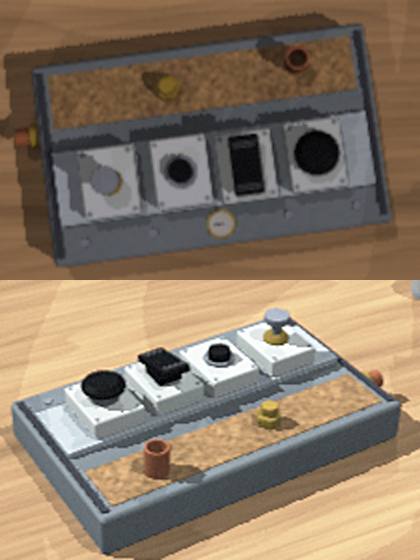

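Call:
{"name": "drive_tool", "arguments": {
  "deltas": [
    [0,0,-0.02,-0.16],
    [0,0,-0.02,-0.16],
    [0,0,0,-0.15],
    [0,0,0,0]
  ],
  "fingers": 1
}}

```text
time_s: 0.6
tcp_pos: [0.2445, 0.6002, 0.2523]
tcp_rot: [-0.001, -0.06, 0.998, -0.003]
wrist_force: [0.3, 0.0, -0.6]
finger_gap: 0.0543
```

```bash
cat >> h.py <<'E'
def go(X,psi=None):
    s=readout.read_state(); q=s['tcp_rot']; R=Ro.from_quat([q[1],q[2],q[3],q[0]]).as_matrix()
    dl=R.T@(np.array(X)-s['tcp_pos']); print('tcp',s['tcp_pos'].round(4),'ty',np.degrees(np.arctan2(R[1,1],R[0,1])).round(2),'tilt',R[:,2].round(3),'gap',round(s['finger_gap'],4),'F',s['wrist_force'].round(2),'t',s['time_s'],'tool delta mm',(dl*1000).round(1))
E
python3 - <<'E'
from h import *
d=dict(np.load('pics/top0.png.npz'))
print(ray(d,253,240,.12)); go([.56,.02,.24])
E
```

```text
[0.53959082 0.12499405 0.12      ]
tcp [0.2445 0.6002 0.2523] ty 96.84 tilt [-0.002 -0.006 -1.   ] gap 0.0543 F [ 0.27  0.01 -0.55] t 0.6 tool delta mm [-244.3 -613.5   15.3]
```

Call:
{"name": "drive_tool", "arguments": {
  "deltas": [
    [-0.022,-0.055,0,0],
    [-0.022,-0.055,0,0],
    [-0.022,-0.055,0,0],
    [-0.022,-0.055,0,0],
    [-0.022,-0.055,0,0]
  ]
}}

```text
time_s: 1.23
tcp_pos: [0.3852, 0.3353, 0.2504]
tcp_rot: [-0.003, -0.055, 0.998, -0.004]
wrist_force: [-0.2, 0.2, 0.5]
finger_gap: 0.0038
```

Call:
{"name": "drive_tool", "arguments": {
  "deltas": [
    [-0.022,-0.055,0,0],
    [-0.022,-0.055,0,0],
    [-0.022,-0.055,0,0],
    [-0.022,-0.055,0,0],
    [-0.022,-0.055,0,0]
  ]
}}

```text
time_s: 1.85
tcp_pos: [0.5258, 0.0638, 0.251]
tcp_rot: [-0.003, -0.047, 0.999, -0.003]
wrist_force: [0.8, 0.7, 0.1]
finger_gap: 0.0002
```

Run:
```python
from h import *
go([.56,.02,.24]); print(np.array(cams.snapshot('wrist')['mount']).round(3))
```

```text
tcp [0.5258 0.0638 0.251 ] ty 95.37 tilt [-0.006 -0.006 -1.   ] gap 0.0002 F [0.77 0.69 0.09] t 1.85 tool delta mm [-30.  -46.7  11.1]
[[ 0.    -0.962 -0.275  0.077]
 [ 1.     0.    -0.    -0.   ]
 [ 0.    -0.275  0.962 -0.17 ]
 [ 0.     0.     0.     1.   ]]
```

Call:
{"name": "drive_tool", "arguments": {
  "deltas": [
    [-0.005,-0.045,0,0.01],
    [0,-0.005,0,0],
    [0,0,0,0]
  ]
}}

```text
time_s: 2.28
tcp_pos: [0.538, 0.0019, 0.2507]
tcp_rot: [-0.003, -0.03, 1.0, -0.006]
wrist_force: [0.2, 0.5, -0.2]
finger_gap: 0.0005
```

Run:
```python
from h import *
go([.56,.02,.24]); d=snap('wrist','w1.png')
for n,X in dict(rock=(.578,-.0255,.111),rockc=(.5545,-.028,.106),test=(.55,.0459,.098),pl=(.5396,.125,.12),dump=(.565,-.107,.111)).items(): print(n,proj(d,X).round(0))
```

```text
tcp [0.538  0.0019 0.2507] ty 93.43 tilt [-0.005 -0.012 -1.   ] gap 0.0005 F [ 0.17  0.54 -0.15] t 2.275 tool delta mm [-23.1  16.8  10.3]
rock [295. 267.]
rockc [294. 242.]
test [369. 240.]
pl [459. 241.]
dump [211. 249.]
```

View pics/w1.png

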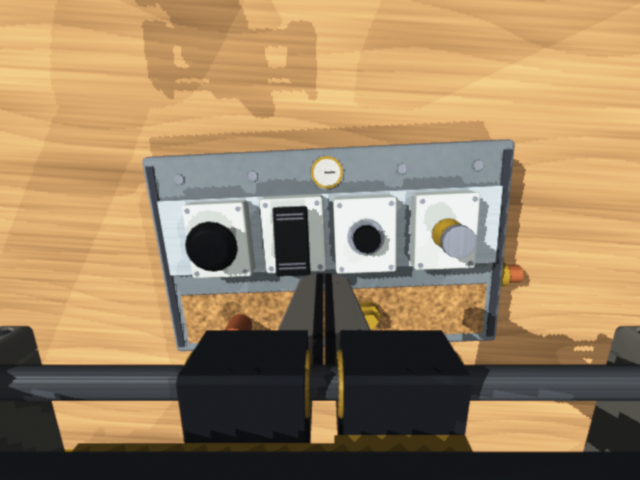

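Wrist view confirms the predictions within 3 px: dump (211,246), rocker (292,241), raised end towards v≈275, test (367,239), plunger knob (459,241). Refining with masks.

Run:
```python
from h import *
np.set_printoptions(precision=4,suppress=True)
d=dict(np.load('pics/w1.png.npz')); im=d['img']
m=(im.max(axis=2)<50).astype(np.uint8); m[:195]=0;m[285:]=0;m[:,:175]=0;m[:,400:]=0
for cn in cv2.findContours(m,cv2.RETR_EXTERNAL,cv2.CHAIN_APPROX_NONE)[0]:
    if cv2.contourArea(cn)>150:
        (u,v),sz,a=cv2.minAreaRect(cn); print((u,v),sz,a,[ray(d,u,v,z)[:2] for z in(.098,.105,.111)], cv2.boundingRect(cn))
p=ray(d,459,241.5,.12); print('pl',p)
e=ray(d,293,274,.112);f=ray(d,290,207,.098); print('rocker ends',e,f,np.linalg.norm(e-f))
go([.577,-.0265,.13])
```

```text
(323.5, 278.5) (11.0, 15.0) 90.0 [array([0.5938, 0.003 ]), array([0.591 , 0.0029]), array([0.5885, 0.0028])] (316, 273, 16, 12)
(367.0, 239.0) (26.0, 26.0) 90.0 [array([0.5491, 0.0434]), array([0.5472, 0.0425]), array([0.5456, 0.0416])] (354, 226, 27, 27)
(211.30001831054688, 246.4000244140625) (50.98234558105469, 46.0629997253418) 26.56505012512207 [array([ 0.5667, -0.1113]), array([ 0.5644, -0.1089]), array([ 0.5625, -0.1068])] (186, 223, 51, 48)
(291.3690185546875, 241.29107666015625) (68.39203643798828, 33.38037109375) 87.66268920898438 [array([ 0.5563, -0.0313]), array([ 0.5542, -0.0307]), array([ 0.5525, -0.0301])] (274, 207, 36, 70)
pl [0.5402 0.1251 0.12  ]
rocker ends [ 0.5853 -0.0273  0.112 ] [ 0.5219 -0.0338  0.098 ] 0.06533289100977942
tcp [0.538  0.0019 0.2507] ty 93.46 tilt [-0.005 -0.012 -1.   ] gap 0.0002 F [ 0.77 -0.35 -0.78] t 2.325 tool delta mm [-37.9 -29.3 120.8]
```

Call:
{"name": "drive_tool", "arguments": {
  "deltas": [
    [-0.02,-0.018,0.02,-0.044],
    [-0.02,-0.013,0.03,0],
    [0,0,0.04,0],
    [0,0,0,0]
  ]
}}

```text
time_s: 2.82
tcp_pos: [0.5813, -0.0194, 0.1593]
tcp_rot: [-0.002, -0.057, 0.998, -0.004]
wrist_force: [-0.2, -0.1, 0.2]
finger_gap: 0.0004
```

```bash
python3 -c "
from h import *
go([.5777,-.0275,.115])"
```

```text
tcp [ 0.5813 -0.0194  0.1593] ty 96.59 tilt [-0.003 -0.009 -1.   ] gap 0.0004 F [-0.23 -0.14  0.19] t 2.825 tool delta mm [ 4.4 -7.2 44.4]
```

Call:
{"name": "drive_tool", "arguments": {
  "deltas": [
    [0.004,-0.008,0.015,0],
    [0,0,0.02,0],
    [0,0,0,0]
  ]
}}

```text
time_s: 3.2
tcp_pos: [0.5796, -0.027, 0.1265]
tcp_rot: [0.001, -0.059, 0.998, -0.004]
wrist_force: [0.2, 0.5, 0.4]
finger_gap: 0.0004
```

```bash
python3 -c "
from h import *
go([.5777,-.0275,.102])"
```

```text
tcp [ 0.5796 -0.027   0.1265] ty 96.72 tilt [ 0.002 -0.008 -1.   ] gap 0.0004 F [0.22 0.55 0.42] t 3.2 tool delta mm [ 2.  -0.1 24.5]
```

Call:
{"name": "drive_tool", "arguments": {
  "deltas": [
    [0.002,0,0.008,0],
    [0,0,0.006,0],
    [0,0,0.004,0]
  ]
}}

```text
time_s: 3.58
tcp_pos: [0.5797, -0.0275, 0.1107]
tcp_rot: [0.004, -0.058, 0.998, -0.004]
wrist_force: [1.3, 0.1, 3.1]
finger_gap: 0.0006
```

Call:
{"name": "drive_tool", "arguments": {
  "deltas": [
    [0,0,0.005,0],
    [0,0,0.004,0]
  ]
}}

```text
time_s: 3.82
tcp_pos: [0.5817, -0.0273, 0.1027]
tcp_rot: [0.006, -0.059, 0.998, -0.004]
wrist_force: [-0.1, 0.4, 4.9]
finger_gap: 0.0006
```

Call:
{"name": "drive_tool", "arguments": {
  "deltas": [
    [0,0,0.004,0],
    [0,0,0.003,0]
  ]
}}

```text
time_s: 4.08
tcp_pos: [0.5821, -0.0272, 0.1013]
tcp_rot: [0.006, -0.059, 0.998, -0.003]
wrist_force: [-9.8, 0.5, 32.4]
finger_gap: 0.0009
```

Call:
{"name": "drive_tool", "arguments": {
  "deltas": [
    [0,0,-0.03,0],
    [0,0,-0.05,0],
    [0.02,0.055,-0.02,0],
    [0.02,0.055,0,0],
    [0,0.04,0,0]
  ]
}}

```text
time_s: 4.7
tcp_pos: [0.5207, 0.1165, 0.2011]
tcp_rot: [0.003, -0.054, 0.999, -0.004]
wrist_force: [-0.0, -0.3, 0.1]
finger_gap: 0.0004
```

Call:
{"name": "drive_tool", "arguments": {
  "deltas": [
    [0,0,0,0]
  ]
}}

```text
time_s: 4.82
tcp_pos: [0.5193, 0.1199, 0.2006]
tcp_rot: [0.002, -0.057, 0.998, -0.003]
wrist_force: [0.1, -0.3, -0.1]
finger_gap: 0.0004
```

Run:
```python
from h import *
go([.540,.125,.135]); d=snap('wrist','w2.png'); print(proj(d,(.540,.125,.12)),proj(d,(.554,-.03,.105)))
```

```text
tcp [0.5193 0.1199 0.2006] ty 96.56 tilt [ 0.005 -0.006 -1.   ] gap 0.0004 F [ 0.15 -0.33 -0.09] t 4.825 tool delta mm [-20.9   3.1  65.7]
[328.26561775 271.36714188] [141.80773102 259.92827737]
```

View pics/w2.png

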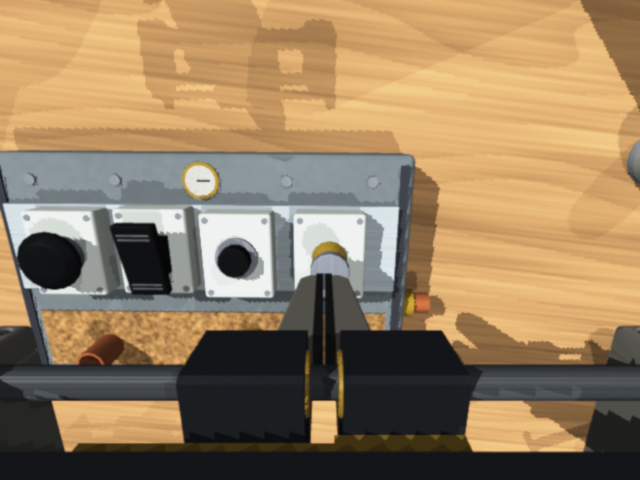

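Rocker (141,258) is now tipped the other way (near end up); the knob (~329,268) lies where predicted. On to the plunger.

Call:
{"name": "drive_tool", "arguments": {
  "deltas": [
    [-0.02,0.003,0.02,0],
    [-0.002,0.001,0.03,0],
    [0,0,0.015,0],
    [0,0,0,0]
  ]
}}

```text
time_s: 5.38
tcp_pos: [0.5422, 0.117, 0.1329]
tcp_rot: [0.001, -0.052, 0.999, -0.006]
wrist_force: [-0.7, -0.1, 1.5]
finger_gap: 0.0004
```

```bash
python3 -c "
from h import *
go([.540,.125,.108])"
```

```text
tcp [0.5422 0.117  0.1329] ty 95.96 tilt [ 0.003 -0.011 -1.   ] gap 0.0004 F [-0.66 -0.15  1.51] t 5.375 tool delta mm [ 1.4  8.5 24.8]
```

Call:
{"name": "drive_tool", "arguments": {
  "deltas": [
    [0.001,0.009,0,0],
    [0,0.001,0.006,0],
    [0,0,0.005,0]
  ]
}}

```text
time_s: 5.75
tcp_pos: [0.5415, 0.1272, 0.1236]
tcp_rot: [0.003, -0.052, 0.999, -0.005]
wrist_force: [0.6, -0.2, 0.3]
finger_gap: 0.0004
```

Call:
{"name": "drive_tool", "arguments": {
  "deltas": [
    [0,0,0.004,0],
    [0,0,0.004,0],
    [0,0,0.004,0]
  ]
}}

```text
time_s: 6.12
tcp_pos: [0.5416, 0.1273, 0.1115]
tcp_rot: [0.003, -0.052, 0.999, -0.005]
wrist_force: [-1.9, -0.6, 2.9]
finger_gap: 0.0003
```

Call:
{"name": "drive_tool", "arguments": {
  "deltas": [
    [0,0,0.004,0],
    [0,0,0.003,0]
  ]
}}

```text
time_s: 6.38
tcp_pos: [0.542, 0.1275, 0.1081]
tcp_rot: [0.003, -0.052, 0.999, -0.004]
wrist_force: [-12.4, -3.7, 41.6]
finger_gap: 0.0006
```

Call:
{"name": "drive_tool", "arguments": {
  "deltas": [
    [0,0,-0.02,0],
    [0,0,-0.03,0],
    [0,-0.04,-0.01,0],
    [-0.002,-0.04,0,0],
    [0,0,0,0]
  ]
}}

```text
time_s: 7.0
tcp_pos: [0.5531, 0.0468, 0.1704]
tcp_rot: [0.004, -0.052, 0.999, -0.005]
wrist_force: [0.5, 0.1, 0.5]
finger_gap: 0.0001
```

```bash
python3 -c "
from h import *
go([.5493,.0445,.098])"
```

```text
tcp [0.5531 0.0468 0.1704] ty 96.0 tilt [ 0.009 -0.009 -1.   ] gap 0.0001 F [0.48 0.08 0.48] t 7.0 tool delta mm [ 4.6 -1.2 72.4]
```

Call:
{"name": "drive_tool", "arguments": {
  "deltas": [
    [0.004,-0.002,0.03,0],
    [0,0,0.025,0],
    [0,0,0.005,0],
    [0,0,0,0]
  ]
}}

```text
time_s: 7.5
tcp_pos: [0.5504, 0.0469, 0.1086]
tcp_rot: [0.005, -0.053, 0.999, -0.004]
wrist_force: [0.7, 0.5, 0.3]
finger_gap: 0.0004
```

```bash
python3 -c "
from h import *
go([.5493,.0445,.098])"
```

```text
tcp [0.5504 0.0469 0.1086] ty 96.13 tilt [ 0.01  -0.007 -1.   ] gap 0.0004 F [0.7  0.49 0.32] t 7.5 tool delta mm [ 1.4 -2.1 10.6]
```

Call:
{"name": "drive_tool", "arguments": {
  "deltas": [
    [0.001,-0.002,0.006,0],
    [0,0,0.004,0],
    [0,0,0.003,0]
  ]
}}

```text
time_s: 7.88
tcp_pos: [0.5509, 0.0454, 0.0968]
tcp_rot: [0.007, -0.054, 0.999, -0.003]
wrist_force: [-0.4, 0.4, 1.5]
finger_gap: 0.0005
```

Call:
{"name": "drive_tool", "arguments": {
  "deltas": [
    [0,0,0.003,0],
    [0,0,0.003,0]
  ]
}}

```text
time_s: 8.12
tcp_pos: [0.5511, 0.0455, 0.0918]
tcp_rot: [0.007, -0.054, 0.999, -0.003]
wrist_force: [-8.2, -0.5, 24.2]
finger_gap: 0.0004
```

Call:
{"name": "drive_tool", "arguments": {
  "deltas": [
    [0,0,0.001,0],
    [0,0,-0.02,0],
    [0,0,-0.04,0],
    [0.02,0,-0.05,0],
    [0.02,0,-0.03,0]
  ]
}}

```text
time_s: 8.75
tcp_pos: [0.5089, 0.0415, 0.2331]
tcp_rot: [0.005, -0.054, 0.999, -0.003]
wrist_force: [-0.6, -0.9, 0.1]
finger_gap: 0.0007
```

Call:
{"name": "drive_tool", "arguments": {
  "deltas": [
    [0,0,0,0],
    [0,0,0,0]
  ]
}}

```text
time_s: 9.0
tcp_pos: [0.5097, 0.0417, 0.2347]
tcp_rot: [0.007, -0.054, 0.999, -0.003]
wrist_force: [0.3, -0.0, -0.4]
finger_gap: 0.0003
```

Run:
```python
from h import *
go([.54,.04,.2]); d=snap('wrist','w3.png'); e=snap('scene','s3.png')
for n,X in dict(test=(.5493,.0445,.098),plup=(.541,.126,.12),pldown=(.541,.126,.108)).items(): print(n,proj(d,X),proj(e,X))
b=e['img'][190:365,235:460]; 
cv2.imwrite('pics/c3.png',cv2.cvtColor(np.hstack([d['img'][130:330,:][:, :400],cv2.resize(b,(257,200))]),4))
```

```text
tcp [0.5097 0.0417 0.2347] ty 96.15 tilt [ 0.015 -0.005 -1.   ] gap 0.0003 F [ 0.31 -0.01 -0.38] t 9.0 tool delta mm [-29.5  -4.8  35.2]
test [323.46418198 266.28465794] [351.90116741 250.60785904]
plup [413.94441637 275.90502069] [382.79171323 232.30571852]
pldown [410.76066644 270.89545118] [382.51537773 236.78984366]
```

View pics/w3.png

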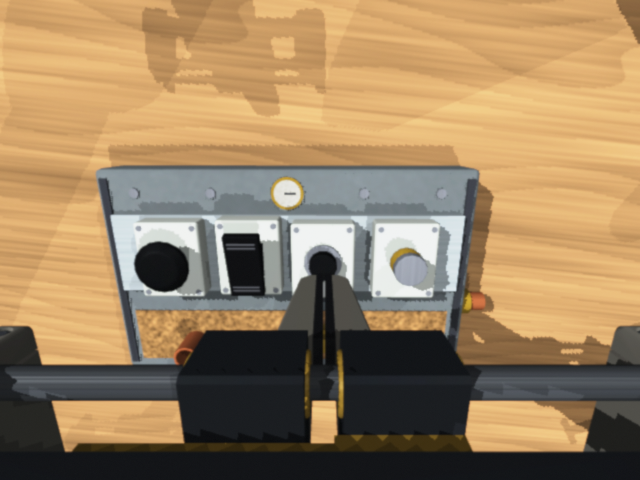

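View pics/s3.png

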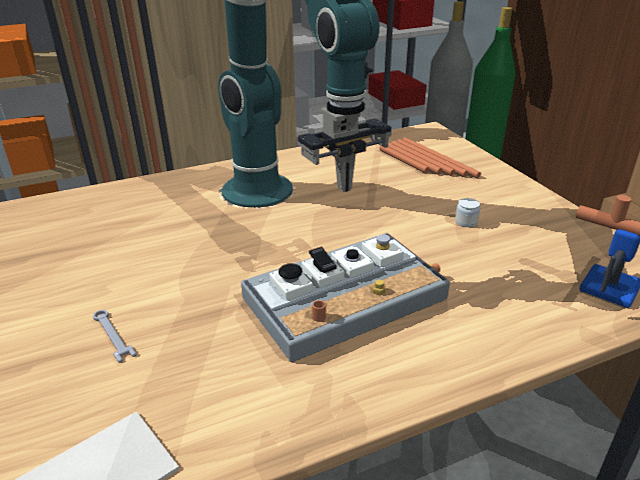

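The wrist view shows the knob at (410,268), matching the home prediction. The scene view shows the rocker's far end down (322,260) and the test button up (352,252). The dump, nut, coupling, tin and wrench are unmoved, and the tool is well clear.

```bash
python3 -c "
from workcell import ctrl
print(ctrl.finish_job())"
```

```text
the job is handed in; nothing more can be done
None
```

I pressed the three controls in the order asked with closed fingers, then backed off and handed the job in at about 9 s of the 43 s allowed.

| Control | Lowest TCP height | Stated height when down | Force at the stop |
|---|---|---|---|
| Rocker, raised end | 101.3 mm | 101 mm | 32 N |
| Plunger | 108.1 mm | 108 mm | 42 N |
| Test button | 91.8 mm | 92 mm | 24 N |

**Last checks:** In the final pictures the rocker is tipped over, the plunger knob is at its home height and the test button is back up. The dump button and the loose parts look unmoved; I judged that by eye and did not measure it. The tool ended about 11 cm above the tester with wrist force near zero.

**One thing to note:** the wrist force briefly reached about 42 N when the plunger hit its stop. Only the fingertips were touching. That is under the 120 N wrist limit, and the 40 N limit is stated for the arm and gripper body. No check failed or disagreed.

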